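Peel the matching display cover off its sticky stack

ROBOT

A 7-joint arm with a two-finger parallel gripper is mounted at the origin on a cart in front of the work surface, level with it; the furniture and walls round the work are solid. World frame = base frame: x ahead of the robot, y to its left, z up, the work surface at z = 0. Lengths are in m, angles in rad, forces in N, time in s.
With the tool pointing down it reaches from about 0.425 to 0.825 m from the base axis. Payload 3.6 kg.
Tool frame: the origin (TCP) lies between the finger pads; the fingertips stand 14 mm ahead of it and the grasp point (between the pads) lies 5 mm behind it (arm.nose_length is the z of the fingertips in the tool frame, in m); z points along the fingers, y is the direction in which the jaws open and shut (so a half turn about z gives the same grasp; the last joint's range is limited). The gripper opens to 93 mm and grips with 3 to 60 N. Pads are 15 mm wide; open, the fingers measure 128 mm over their backs; the gripper's body (75 mm by 188 mm) begins 65 mm behind the grasp point.
Start: joints at [1.083, 0.615, -0.013, 1.423, 0.008, 1.103, -0.04], TCP at [0.29, -0.582, 0.233] pointing down, gripper open.
Joint ranges: [-3.12, 3.12], [-0.3, 2.06], [-1.34, 1.32], [0.26, 2.42], [-1.36, 4.5], [0.01, 1.98], [-2.84, 2.84]. Speed limits (rad/s): [2.79, 2.79, 3.14, 3.14, 3.14, 3.14, 3.14].

INTERFACE

Orientations are given as a unit quaternion [w, x, y, z].
In Python, from plant import arm gives the robot as it stands.
- The arm moves only by the tool send_rows, never from a script. Its argument "commands" is a list of rows, each an object with "linear": the shift along the world's x, y, z in mm, a list of three; "dr": the turn, a rotation vector about the world's x, y, z in rad, a list of three; "hand": the closure, from 0 (fully open) to 1 (shut). In form: [{"linear": [tx, ty, tz], "dr": [wx, wy, wz], "hand": hand}, ...]. A call has 1 to 20 rows; each row shifts and turns the commanded pose from where the row before left it; what a row does not reach is not made up. A row lasts 1/8 s, in which the tool goes at most 62.5 mm and 10.7 degrees, less where a joint would pass 70% of its speed; a pose out of reach is approached as far as the arm can. A call with a gripper value outside its range is refused whole. The fingers move at their own pace and stop on an object; "newtons" is the grip in N (left out, the last holds). Time passes only in rows, so rows that do not move let the fingers close. It gives the time, the measured TCP pose, the force and the opening at its end, in the units of the state.
- arm.state(): the state, without advancing time (a new reading comes with each control period).
- arm.read_camera(name): name is "scene" or "top" or "wrist"; returns (picture, depth): 400x640x3 uint8, red, green, blue; 400x640 float32, m along the optical axis (not along the pixel's ray), 0 where there is no reading.
- arm.calibration(name): a dict with "mtx" (3x3 intrinsics, pixels), "dist" ([k1, k2, p1, p2, k3] as OpenCV has them; the pictures are not rectified), "eye" and "rotation" of the camera in the world. Camera axes: x right, y up, looking along -z (the intrinsics and any distortion apply to the point x, -y, -z); pixel columns grow to the right and rows downward; lengths in m; the calibration is good to about 2 mm. A picture is of the moment at which its call begins: read the wrist's pose just before it. calibration takes no time and is no camera call; for the wrist camera it gives the pose at the moment of the call.
- arm.sign_off(): hands the job in, once; it reports no verdict.
The state is a dict: "time_s": time; "q": joint angles; "joint_velocities": joint speeds; "joint_efforts": joint torques, N m; "position": TCP position; "ee_rot": TCP orientation; "wrist_force": force on the tool from outside, world axes, zero at the start; "torque": the same for the moment, N m; "width": finger opening in m.
Only numpy, scipy, OpenCV 4.12 (cv2) and the standard library are available. Lean on these libraries where they do the work, as an engineer would, in place of code of your own. Each camera call takes 0.05 s, during which the arm holds its last target.

TASK

One heart charm, red or blue, lies on the square black pad. From the stack of covers in that charm's colour, peel the clinging top cover off by lifting its tab corner first, tipping it up while the opposite corner stays down, then take it clear and finish holding it in the gripper, level and still, centred over the charm about 10 cm above the worktop, without letting it go. Leave the charms, the other colour's cover, the tin and the wax block where they are.

Things in the scene. Friction and masses are not known exactly. Their poses are not given: they have to be found in the camera images.
- red_cover: Loose top red cover: stiff formed lid, 84 mm square, 22 mm high, open below, 4 mm flange at its lower edge, 50 g. Origin: centre of its underside, 28 mm above the worktop at the start. +x runs along the diagonal to the tab corner, -x to the opposite corner. Tab: upright fin 10 mm thick across y, 30 mm long (x 31 to 61 mm), its top 50 mm above the origin, the lid's flat top 22 mm.
- red_tab (a point): Middle of the red cover's grip tab, at (46, 0, 36) mm in the cover's frame; pinch the tab here across y.
- red_far (a point): The red cover's corner opposite the tab, at its lower edge: (-59, 0, 0) mm in the cover's frame. Tip the cover up about this corner; from about 0.25 rad of tip it can be lifted clear.
- red_stack: Fixed stack of nested red covers on a wooden foot 104 mm square. Origin: centre of the foot on the worktop; position and axes as the top cover's at the start. Height 50 mm to the lid, 78 mm to the tab's top. Hidden sprung pads at the middles of the four sides grip the cover's skirt with about 3 to 8 N of friction each.
- red_heart: Small red heart charm, 29x32x11 mm, loose, 14 g. Origin: centre of its underside, 6 mm above the worktop. It lies either on the show pad or on the cork mat.
- blue_cover: Loose top blue cover: stiff formed lid, 84 mm square, 22 mm high, open below, 4 mm flange at its lower edge, 50 g. Origin: centre of its underside, 28 mm above the worktop at the start. +x runs along the diagonal to the tab corner, -x to the opposite corner. Tab: upright fin 10 mm thick across y, 30 mm long (x 31 to 61 mm), its top 50 mm above the origin, the lid's flat top 22 mm.
- blue_tab (a point): Middle of the blue cover's grip tab, at (46, 0, 36) mm in the cover's frame; pinch the tab here across y.
- blue_far (a point): The blue cover's corner opposite the tab, at its lower edge: (-59, 0, 0) mm in the cover's frame. Tip the cover up about this corner; from about 0.25 rad of tip it can be lifted clear.
- blue_stack: Fixed stack of nested blue covers on a wooden foot 104 mm square. Origin: centre of the foot on the worktop; position and axes as the top cover's at the start. Height 50 mm to the lid, 78 mm to the tab's top. Hidden sprung pads at the middles of the four sides grip the cover's skirt with about 3 to 8 N of friction each.
- blue_heart: Small blue heart charm, 29x32x11 mm, loose, 14 g. Origin: centre of its underside, 6 mm above the worktop. It lies either on the show pad or on the cork mat.
- show_pad: Square black display pad with a grey face, 90x90x6 mm, fixed. Origin: centre of its underside. One of the two heart charms lies near its middle.
- cork_mat: Round cork mat, 56 mm across, 6 mm thick, fixed, near the oak box. Origin: centre of its underside. The other heart charm lies on it.
- tin: Round pale tin, 62 mm across, 23 mm high, loose bystander. Origin: centre of its underside.
- wax: Yellow beeswax block, 30x46x18 mm, loose bystander. Origin: centre of its underside.

How it is judged:
On the way, in this order (a step that is already met when the one before it is completed fails the run):
1. the tab corner of the cover that matches the charm on the pad is lifted by 15 mm or more while its opposite corner is still down (raised less than 6 mm) (((horizontal distance between red_heart and show_pad below 0.035 m and z of red_tab in the frame of red_stack above 0.079 m and z of red_far in the frame of red_stack below 0.034 m and angle between red_cover's own z axis and vertical above 0.08 rad) or (horizontal distance between blue_heart and show_pad below 0.035 m and z of blue_tab in the frame of blue_stack above 0.079 m and z of blue_far in the frame of blue_stack below 0.034 m and angle between blue_cover's own z axis and vertical above 0.08 rad))), for 0.1 s.
2. that cover is clear of its stack, its far corner 30 mm or more above where it lay (((horizontal distance between red_heart and show_pad below 0.035 m and z of red_far in the frame of red_stack above 0.058 m and z of red_tab in the frame of red_stack above 0.094 m) or (horizontal distance between blue_heart and show_pad below 0.035 m and z of blue_far in the frame of blue_stack above 0.058 m and z of blue_tab in the frame of blue_stack above 0.094 m))), for 0.1 s.
At the end, for the whole second after the job is handed in: The cover in the colour of the charm on the pad is held in the fingers, at rest, its underside 60 to 150 mm above the worktop, tilted less than 0.2 rad, its centre within 30 mm (horizontally) of that charm, touching neither stack nor charm; the other cover still lies on its stack (((horizontal distance between red_heart and show_pad below 0.035 m and horizontal distance between red_cover and red_heart below 0.03 m and height (world z) of red_cover between 0.06 and 0.15 m and angle between red_cover's own z axis and vertical below 0.2 rad and contact force between red_cover and the fingers above 1 N and linear speed of red_cover below 0.02 m/s and distance of blue_cover from where it was at the start of the episode below 0.01 m and contact force between red_cover and red_stack below 0.01 N and contact force between red_cover and blue_stack below 0.01 N and contact force between red_cover and red_heart below 0.01 N) or (horizontal distance between blue_heart and show_pad below 0.035 m and horizontal distance between blue_cover and blue_heart below 0.03 m and height (world z) of blue_cover between 0.06 and 0.15 m and angle between blue_cover's own z axis and vertical below 0.2 rad and contact force between blue_cover and the fingers above 1 N and linear speed of blue_cover below 0.02 m/s and distance of red_cover from where it was at the start of the episode below 0.01 m and contact force between blue_cover and blue_stack below 0.01 N and contact force between blue_cover and red_stack below 0.01 N and contact force between blue_cover and blue_heart below 0.01 N))); the arm keeps its last pose, push and grip.
It fails at once if a heart charm is moved more than 10 mm (distance of any of red_heart, blue_heart from where it was at the start of the episode above 0.01 m).
It fails at once if the cover of the other colour is moved more than 10 mm ((horizontal distance between red_heart and show_pad below 0.035 m and distance of blue_cover from where it was at the start of the episode above 0.01 m) or (horizontal distance between blue_heart and show_pad below 0.035 m and distance of red_cover from where it was at the start of the episode above 0.01 m)).
It fails at once if the tin or the wax block is moved more than 10 mm (distance of any of tin, wax from where it was at the start of the episode above 0.01 m).
It also fails if it takes over 38 s, if anything falls off the work surface, if the arm or the gripper's body presses on something with over 40 N, if the wrist force passes 120 N, or if a joint passes its speed limit or range.

## Working session

There is one attempt and no reset: what is moved stays moved. The work goes in short steps, Python scripts to look and compute and a tool call to move; the robot and the scene stay as the last step left them, time stands still between calls to the robot, and variables do not carry over. Pictures are saved under pics/ and viewed, and the job is handed in when it is done.

Besides the shell and the picture viewer there is one more tool, called after "Emit:" as name(argument=value, ...), one argument or row to a line, values as JSON. send_rows: Moves the arm, as the interface text tells. Its arguments: {"type":"object","properties":{"commands":{"type":"array"},"newtons":{"type":"number"}},"required":["commands"]}

```bash
ls; mkdir -p pics; python3 - <<'E'
from plant import arm
import cv2,numpy as np
s=arm.state(); print(s['time_s'],s['position'],s['ee_rot'],s['width'],arm.nose_length)
for n in ['top','scene']:
    p,d=arm.read_camera(n); cv2.imwrite(f'pics/{n}0.png',p[:,:,::-1]); np.savez(f'{n}0.npz',p=p,d=d)
    c=arm.calibration(n); print(n,c)
E
```

```text
pics
0.0 [ 0.28928367 -0.58124532  0.23149181] [-1.22746043e-03  9.73454519e-01  2.28877036e-01 -3.09848390e-04] 0.09287934902495583 0.014
top {'mtx': array([[426.21654905,   0.        , 322.95045693],
       [  0.        , 426.21654905, 196.09244633],
       [  0.        ,   0.        ,   1.        ]]), 'dist': array([-0.06841211,  0.        ,  0.        ,  0.        ,  0.        ]), 'eye': array([0.32618187, 0.03794786, 1.09047421]), 'rotation': array([ 0.71196961,  0.05480805, -0.03273476, -0.69930236])}
scene {'mtx': array([[503.77768413,   0.        , 325.76935504],
       [  0.        , 503.77768413, 203.44779051],
       [  0.        ,   0.        ,   1.        ]]), 'dist': array([-0.0628498,  0.       ,  0.       ,  0.       ,  0.       ]), 'eye': array([-0.1136168 ,  0.39529032,  0.90008457]), 'rotation': array([-0.4745542 , -0.16180757,  0.28593538,  0.81661348])}
```

View pics/top0.png

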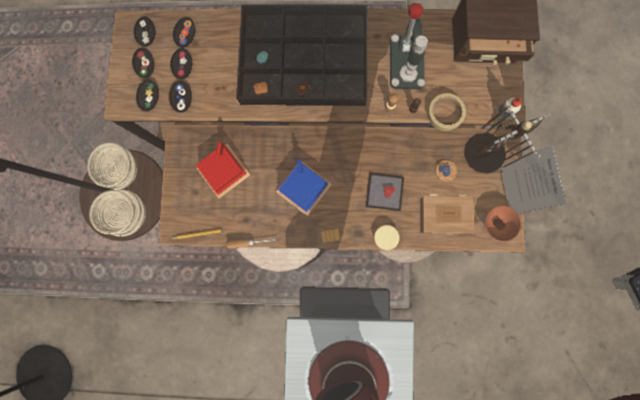

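View pics/scene0.png

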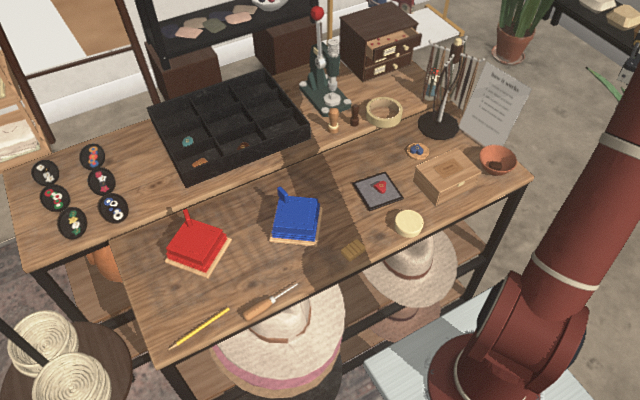

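The top view shows the red heart on the pad near (388,190), the blue heart on the cork near (446,170), the red stack near (222,170) with its tab near (219,150), and the blue stack near (303,187). The target is therefore the red cover. Next I'll measure positions from the depth.

```bash
cat > h.py <<'E'
import numpy as np,cv2
from scipy.spatial.transform import Rotation as R
def cloud(d,c):
    h,w=d.shape; u,v=np.meshgrid(np.arange(w),np.arange(h))
    pts=np.stack([u,v],-1).reshape(-1,1,2).astype(np.float64)
    n=cv2.undistortPoints(pts,c['mtx'],c['dist']).reshape(h,w,2)
    P=np.stack([n[...,0]*d,-n[...,1]*d,-d],-1)
    q=c['rotation']; r=R.from_quat([q[1],q[2],q[3],q[0]])
    return (r.apply(P.reshape(-1,3))+c['eye']).reshape(h,w,3)
def proj(X,c):
    q=c['rotation']; r=R.from_quat([q[1],q[2],q[3],q[0]])
    p=r.inv().apply(np.atleast_2d(X)-c['eye'])*[1,-1,-1]
    return cv2.projectPoints(p,np.zeros(3),np.zeros(3),c['mtx'],c['dist'])[0].reshape(-1,2)
E
python3 - <<'E'
from plant import arm
from h import *
for n in ['top','scene']:
    z=np.load(n+'0.npz');p=z['p'].astype(int);d=z['d'];P=cloud(d,arm.calibration(n))
    hsv=cv2.cvtColor(z['p'],cv2.COLOR_RGB2HSV).astype(int)
    H,S,V=hsv[...,0],hsv[...,1],hsv[...,2]
    red=((H<8)|(H>172))&(S>150)&(V>60); blue=(H>105)&(H<130)&(S>120)&(V>60)
    x,y,zz=P[...,0],P[...,1],P[...,2]
    ok=(d>0)&(x>0.35)&(x<0.75)&(zz<0.12)&(zz>-0.02)
    tb=ok&(abs(zz)<0.004); print(n,'table z',np.median(zz[ok&(abs(zz)<0.015)]))
    for nm,m in [('red',red),('blue',blue)]:
        k,lab,st,ce=cv2.connectedComponentsWithStats((m&ok).astype(np.uint8))
        for i in range(1,k):
            if st[i,4]<8: continue
            q=P[lab==i]; print(nm,st[i],'mean',q.mean(0).round(4),'z',np.percentile(q[:,2],[2,50,98]).round(4))
            if st[i,4]>300:
                L=q[(abs(q[:,2]-0.05)<0.006)]
                if len(L)>20:
                    r=cv2.minAreaRect((L[:,:2]*1000).astype(np.float32)); print('  lid',len(L),L[:,:2].mean(0).round(4),r,'z',np.median(L[:,2]).round(4))
                    print('  corners',cv2.boxPoints(r).round(0).tolist())
                T=q[q[:,2]>0.06]
                if len(T): print('  tab',len(T),T.mean(0).round(4),T.min(0).round(4),T.max(0).round(4))
E
```

```text
top table z 0.0014172492082624721
red [513  98   8   8  43] mean [ 0.6887 -0.3969  0.0931] z [0.0859 0.092  0.1082]
red [ 196  142   50   52 1344] mean [0.5214 0.3311 0.0495] z [0.0254 0.0511 0.0774]
  lid 1055 [0.5202 0.3352] ((522.9099731445312, 336.479248046875), (86.1227798461914, 85.78648376464844), 38.190155029296875) z 0.0513
  corners [[463.0, 344.0], [516.0, 276.0], [583.0, 329.0], [530.0, 397.0]]
  tab 70 [0.5676 0.3296 0.0743] [0.5548 0.3248 0.0608] [0.5828 0.337  0.0816]
red [385 188   5   9  23] mean [ 0.4713 -0.0892  0.0167] z [0.0122 0.0166 0.0207]
red [389 188   5   4   9] mean [ 0.4805 -0.1008  0.0172] z [0.015  0.0168 0.0189]
blue [ 279  160   48   51 1207] mean [0.4793 0.1223 0.0511] z [0.0309 0.0512 0.0769]
  lid 1070 [0.4786 0.1238] ((480.66845703125, 124.4708251953125), (82.60839080810547, 83.89129638671875), 53.9505615234375) z 0.0513
  corners [[422.0, 116.0], [490.0, 66.0], [539.0, 133.0], [471.0, 183.0]]
  tab 49 [0.5231 0.1306 0.0756] [0.5116 0.1257 0.0623] [0.5394 0.1358 0.0832]
scene table z 0.0006665906456221338
red [374 181  12  12  77] mean [ 0.4716 -0.0925  0.0159] z [0.0112 0.016  0.0195]
red [ 166  209   61   64 2156] mean [0.5107 0.3367 0.0449] z [0.0146 0.0495 0.0745]
  lid 1461 [0.5161 0.336 ] ((520.0173950195312, 335.4545593261719), (86.8421630859375, 86.30152893066406), 39.59950256347656) z 0.0503
  corners [[459.0, 341.0], [514.0, 275.0], [581.0, 330.0], [526.0, 396.0]]
  tab 77 [0.5617 0.3303 0.0737] [0.5501 0.3246 0.0605] [0.5816 0.3361 0.0818]
blue [ 272  187   47   54 1804] mean [0.4695 0.1277 0.046 ] z [0.0154 0.05   0.0756]
  lid 1240 [0.4748 0.1241] ((478.9574890136719, 123.06011199951172), (83.602783203125, 86.1754150390625), 53.6883659362793) z 0.0508
  corners [[419.0, 115.0], [489.0, 64.0], [538.0, 131.0], [469.0, 182.0]]
  tab 81 [0.5201 0.1314 0.0727] [0.5086 0.1243 0.0603] [0.5388 0.1368 0.0798]
```

```bash
python3 - <<'E'
from plant import arm
from h import *
g={}
for n in ['top','scene']:
    z=np.load(n+'0.npz');P=cloud(z['d'],arm.calibration(n))[z['d']>0]
    for x,y,zz in P:
        if 0.3<x<0.9 and -0.65<y<0.6 and zz<0.6:
            k=(int(x//.05),int(y//.05)); g.setdefault(k,[]).append(zz)
print('y cm:  '+' '.join(f'{j*5:4d}' for j in range(11,-14,-1)))
for i in range(17,5,-1):
    print(f'x{i*5:3d}   '+' '.join(f'{int(np.percentile(g[(i,j)],98)*1000):4d}' if (i,j) in g else '   .' for j in range(11,-14,-1)))
s=arm.state(); r=R.from_quat(np.r_[s['ee_rot'][1:],s['ee_rot'][0]]).as_matrix(); print(r.round(3))
E
```

```text
y cm:    55   50   45   40   35   30   25   20   15   10    5    0   -5  -10  -15  -20  -25  -30  -35  -40  -45  -50  -55  -60  -65
x 85     13    5   14   11    4    5   53   44   46   44   47   44   54    7  156  160    5  143  144  143  143    .    . -728 -726
x 80     11   12   13   13    5   39   56   21   46   11   47   11   55   11  282  161    5  142  143  142  142    5    .    .    .
x 75     12   11   13   11    4   48   54   43   45   44   46   44   54   10  202  202    5  127  127  127  126    4    .    .    .
x 70     12   12   12   12    5    6   55   55   54   54   54   55   55   71   72   61   28   28    5   71    6    4    .    .    .
x 65     10   10   12    9    4    4   43   47   43   29   36   37   14   69   69   63   27   28    5   95   91    4    .    .    .
x 60   -724    0    4    4    4    5    4    4    5    4    4    5    5    4    5    4   26   25  233  234  230    .    .    .    .
x 55   -175    0    4    4   52   79    5    4    5    4    5    5    4    4    5    5    7  230  263  233  188    .    .    .    .
x 50   -171    0    4    7   54   55   53    4   51   79   52    5    7   10    9    4   19  198  174  231  190    .    .    .    .
x 45   -171    0    4    4   52   53   33    4   53   54   54    4    9   19   16   57   58   58    5   22  189  188 -733 -732 -733
x 40   -172    0    4    4    4    4    4    4   31   53   32    4    7    9    9   59   60   60   37   37  187  190 -724 -729 -725
x 35   -172    0    4    7    8    7    3    4    4    4   20   20    4   26   25   58   59   59   37   37   37 -731 -725 -724  327
x 30   -721    1    4    8    3   21   22   13    3    3   18   15    3   25   24    3    3    3    3    4    3 -725  313  328  327
[[ 0.895  0.446 -0.001]
 [ 0.446 -0.895  0.002]
 [-0.    -0.002 -1.   ]]
```

Emit:
send_rows(
  commands=[
    {"linear": [0,0,40],"dr": [0,0,0],"hand": 0.3},
    {"linear": [0,0,40],"dr": [0,0,0],"hand": 0.3},
    {"linear": [0,0,40],"dr": [0,0,0],"hand": 0.3},
    {"linear": [0,20,30],"dr": [0,0,0],"hand": 0.3},
    {"linear": [16,52,0],"dr": [0,0,-0.034],"hand": 0.3},
    {"linear": [16,52,0],"dr": [0,0,-0.034],"hand": 0.3},
    {"linear": [16,52,0],"dr": [0,0,-0.034],"hand": 0.3},
    {"linear": [16,52,0],"dr": [0,0,-0.034],"hand": 0.3},
    {"linear": [16,52,0],"dr": [0,0,-0.034],"hand": 0.3},
    {"linear": [16,52,0],"dr": [0,0,-0.034],"hand": 0.3},
    {"linear": [16,52,0],"dr": [0,0,-0.034],"hand": 0.3},
    {"linear": [16,52,0],"dr": [0,0,-0.034],"hand": 0.3},
    {"linear": [16,52,0],"dr": [0,0,-0.034],"hand": 0.3},
    {"linear": [16,52,0],"dr": [0,0,-0.034],"hand": 0.3},
  ],
  newtons=60,
)

```text
time_s: 1.85
position: [0.4496, -0.0403, 0.3824]
ee_rot: [0.0, 0.998, 0.06, -0.0]
wrist_force: [0.1, -0.6, 0.1]
width: 0.0652
```

Emit:
send_rows(
  commands=[
    {"linear": [15,46,0],"dr": [0,0,-0.0285],"hand": 0.3},
    {"linear": [15,46,0],"dr": [0,0,-0.0285],"hand": 0.3},
    {"linear": [15,46,0],"dr": [0,0,-0.0285],"hand": 0.3},
    {"linear": [15,46,0],"dr": [0,0,-0.0285],"hand": 0.3},
    {"linear": [15,46,0],"dr": [0,0,-0.0285],"hand": 0.3},
    {"linear": [15,46,-40],"dr": [0,0,-0.0285],"hand": 0.3},
    {"linear": [15,46,-40],"dr": [0,0,-0.0285],"hand": 0.3},
    {"linear": [13,48,-40],"dr": [0,0,-0.0285],"hand": 0.3},
    {"linear": [0,0,-40],"dr": [0,0,0],"hand": 0.3},
    {"linear": [0,0,-30],"dr": [0,0,0],"hand": 0.3},
    {"linear": [0,0,0],"dr": [0,0,0],"hand": 0.3},
    {"linear": [0,0,0],"dr": [0,0,0],"hand": 0.3},
  ],
)

```text
time_s: 3.35
position: [0.5679, 0.3271, 0.1951]
ee_rot: [-0.001, 0.999, -0.053, 0.001]
wrist_force: [-0.1, 0.1, 0.7]
width: 0.0648
```

```bash
python3 - <<'E'
from plant import arm
from h import *
s=arm.state(); c=arm.calibration('wrist')
p,d=arm.read_camera('wrist'); cv2.imwrite('pics/w1.png',p[:,:,::-1]); np.savez('w1.npz',p=p,d=d)
print(s['time_s'],s['position'],s['ee_rot'],s['q'].round(2) if hasattr(s['q'],'round') else s['q'],s['width'])
P=cloud(d,c); hsv=cv2.cvtColor(p,cv2.COLOR_RGB2HSV).astype(int); H,S,V=hsv[...,0],hsv[...,1],hsv[...,2]
m=((H<8)|(H>172))&(S>120)&(d>0)
q=P[m]
L=q[abs(q[:,2]-.05)<.005]; r=cv2.minAreaRect((L[:,:2]*1000).astype(np.float32)); print(len(L),np.median(L[:,2]),r)
T=q[(q[:,2]>.060)&(q[:,2]<.09)]; r=cv2.minAreaRect((T[:,:2]*1000).astype(np.float32)); print(len(T),T.mean(0),T.max(0),r)
E
```

```text
3.35 [0.56786968 0.3270773  0.1950636 ] [-6.72829036e-04  9.98583833e-01 -5.31904362e-02  8.08536289e-04] [-0.39  0.67 -0.29  1.45  0.21  1.05 -2.4 ] 0.06475281710242468
7095 0.04865557337795706 ((525.0679321289062, 333.5462646484375), (86.85359954833984, 86.83766174316406), 38.41484451293945)
439 [0.57046142 0.32846394 0.0740271 ] [0.58357525 0.334587   0.07687362] ((569.103759765625, 328.7229919433594), (9.233603477478027, 29.37102699279785), 83.89437103271484)
```

View image.

View pics/w1.png

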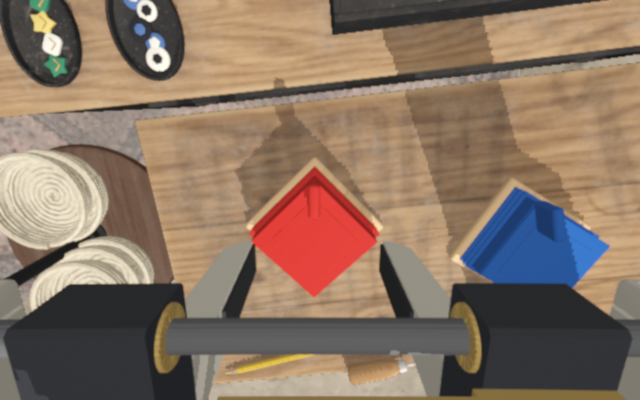

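The wrist view shows the red lid with its tab near (314,195), centred between the open fingers. The tab measures (0.569,0.329) with a yaw of -6.1°, which matches the tool yaw. I'll descend now.

Emit:
send_rows(
  commands=[
    {"linear": [2,2,-30],"dr": [0,0,0],"hand": 0.3},
    {"linear": [0,0,-30],"dr": [0,0,0],"hand": 0.4},
    {"linear": [0,0,-30],"dr": [0,0,0],"hand": 0.5},
    {"linear": [0,0,-20],"dr": [0,0,0],"hand": 0.6},
    {"linear": [0,0,-10],"dr": [0,0,0],"hand": 0.6},
    {"linear": [0,0,-6],"dr": [0,0,0],"hand": 0.6},
    {"linear": [0,0,0],"dr": [0,0,0],"hand": 0.6},
    {"linear": [0,0,0],"dr": [0,0,0],"hand": 0.6},
  ],
)

```text
time_s: 4.4
position: [0.5698, 0.3291, 0.0688]
ee_rot: [-0.001, 0.999, -0.053, 0.001]
wrist_force: [0.3, -0.1, -0.8]
width: 0.0373
```

```bash
python3 - <<'E'
from plant import arm
from h import *
p,d=arm.read_camera('wrist'); cv2.imwrite('pics/w2.png',p[:,:,::-1])
E
```

```text
(no output)
```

View pics/w2.png

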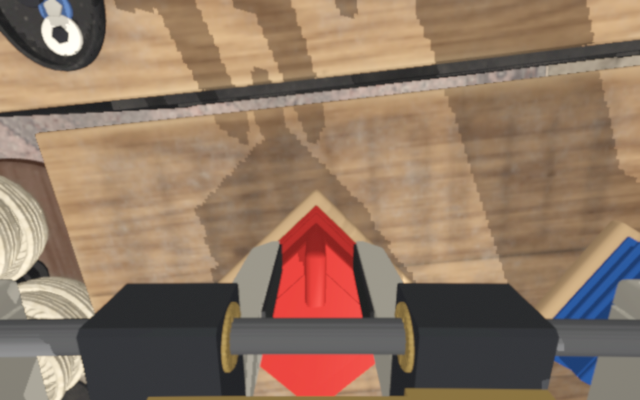

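The tab, near (316,265), sits midway between the fingers. Closing now.

Emit:
send_rows(
  commands=[
    {"linear": [0,0,-1],"dr": [0,0,0],"hand": 0.8},
    {"linear": [0,0,0],"dr": [0,0,0],"hand": 1},
    {"linear": [0,0,0],"dr": [0,0,0],"hand": 1},
    {"linear": [0,0,0],"dr": [0,0,0],"hand": 1},
    {"linear": [0,0,0],"dr": [0,0,0],"hand": 1},
    {"linear": [0,0,0],"dr": [0,0,0],"hand": 1},
  ],
  newtons=60,
)

```text
time_s: 5.2
position: [0.5693, 0.3299, 0.067]
ee_rot: [-0.001, 0.999, -0.053, 0.0]
wrist_force: [0.5, 4.0, -1.7]
width: 0.0097
```

Emit:
send_rows(
  commands=[
    {"linear": [-1.0,0.1,2.6],"dr": [-0.0027,-0.0249,0],"hand": 1},
    {"linear": [-1.1,0.1,2.6],"dr": [-0.0027,-0.0249,0],"hand": 1},
    {"linear": [-1.1,0.1,2.6],"dr": [-0.0027,-0.0249,0],"hand": 1},
    {"linear": [-1.2,0.1,2.5],"dr": [-0.0027,-0.0249,0],"hand": 1},
    {"linear": [-1.3,0.1,2.5],"dr": [-0.0027,-0.0249,0],"hand": 1},
    {"linear": [-1.3,0.1,2.5],"dr": [-0.0027,-0.0249,0],"hand": 1},
    {"linear": [-1.4,0.2,2.5],"dr": [-0.0027,-0.0249,0],"hand": 1},
    {"linear": [-1.4,0.2,2.4],"dr": [-0.0027,-0.0249,0],"hand": 1},
    {"linear": [0,0,0],"dr": [0,0,0],"hand": 1},
  ],
)

```text
time_s: 6.32
position: [0.5583, 0.3306, 0.0876]
ee_rot: [0.005, 0.994, -0.052, 0.1]
wrist_force: [-1.6, 4.5, -0.6]
width: 0.0094
```

```bash
python3 - <<'E'
from plant import arm
from h import *
s=arm.state(); print(s['q'],s['wrist_force'],s['torque'])
p,d=arm.read_camera('scene'); c=cv2.resize(p[150:300,120:320],None,fx=4,fy=4,interpolation=cv2.INTER_CUBIC); cv2.imwrite('pics/s3.png',c[:,:,::-1])
E
```

```text
[-0.56397109  0.71808733 -0.10997912  1.7235722   0.3814202   0.58765382
 -2.62298746] [-1.62763036  4.48011119 -0.59971329] [1.08712198 0.58913129 0.01714503]
```

View pics/s3.png

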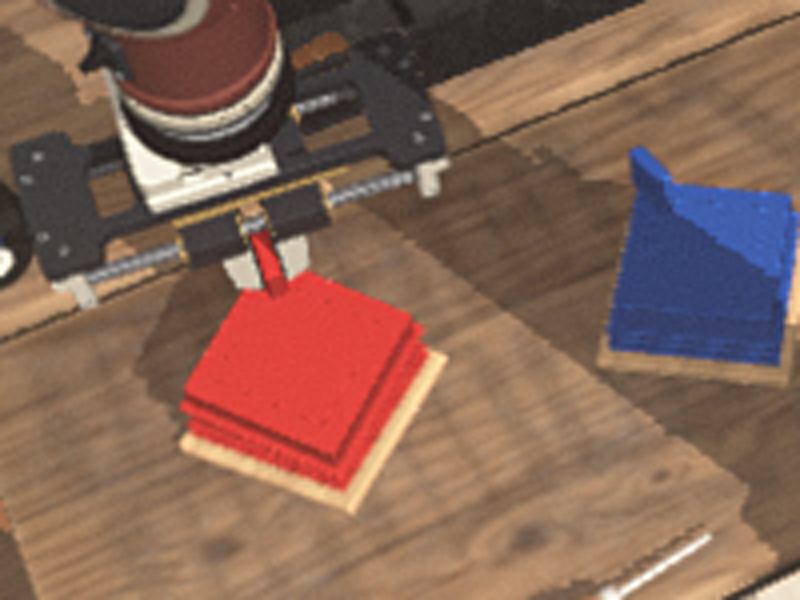

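The scene view shows the cover tipped, with the tab held near (270,260) and the far corner still down at about (340,460). I'll keep tipping to about 0.3 rad.

Emit:
send_rows(
  commands=[
    {"linear": [-1.5,0.2,2.4],"dr": [-0.0027,-0.0249,0],"hand": 1},
    {"linear": [-1.6,0.2,2.3],"dr": [-0.0027,-0.0249,0],"hand": 1},
    {"linear": [-1.6,0.2,2.3],"dr": [-0.0027,-0.0249,0],"hand": 1},
    {"linear": [-1.7,0.2,2.3],"dr": [-0.0027,-0.0249,0],"hand": 1},
    {"linear": [0,0,0],"dr": [0,0,0],"hand": 1},
  ],
)

```text
time_s: 7.0
position: [0.5523, 0.3304, 0.0966]
ee_rot: [0.009, 0.987, -0.052, 0.15]
wrist_force: [-2.2, 2.3, 0.1]
width: 0.0094
```

```bash
python3 - <<'E'
from plant import arm
from h import *
s=arm.state(); print(s['q'],s['wrist_force'],s['torque'])
p,d=arm.read_camera('scene'); c=cv2.resize(p[150:300,120:320],None,fx=4,fy=4,interpolation=cv2.INTER_CUBIC); cv2.imwrite('pics/s4.png',c[:,:,::-1])
P=cloud(d,arm.calibration('scene'));hsv=cv2.cvtColor(p,cv2.COLOR_RGB2HSV).astype(int); H,S,V=hsv[...,0],hsv[...,1],hsv[...,2]
m=((H<8)|(H>172))&(S>150)&(d>0)&(P[...,1]>.2)&(P[...,0]>.4)&(P[...,0]<.7)&(V>140)
q=P[m]; a=(q[:,0]-.523)*.994-(q[:,1]-.335)*.106; 
for lo in range(-60,60,10):
    k=(a*1000>lo)&(a*1000<lo+10)
    if k.sum()>3: print(lo,k.sum(),np.percentile(q[k,2]*1000,[20,50,80,95]).round(1))
E
```

```text
[-0.67696466  0.68257147  0.00702981  1.80411977  0.45800723  0.48177608
 -2.73671837] [-2.18714963  2.28378414  0.10047855] [0.95844433 1.1243534  0.11915789]
-60 175 [29.1 46.  54.1 56.1]
-50 229 [34.8 54.6 57.6 59.5]
-40 287 [38.2 58.3 61.  62.6]
-30 336 [43.3 61.9 64.1 66.1]
-20 392 [47.1 65.4 67.6 69.3]
-10 322 [48.8 68.6 70.7 72.7]
0 201 [70.7 72.2 74.1 75. ]
10 197 [ 73.7  75.8  84.7 103.5]
20 62 [ 75.8  77.5  81.  105.9]
```

View pics/s4.png

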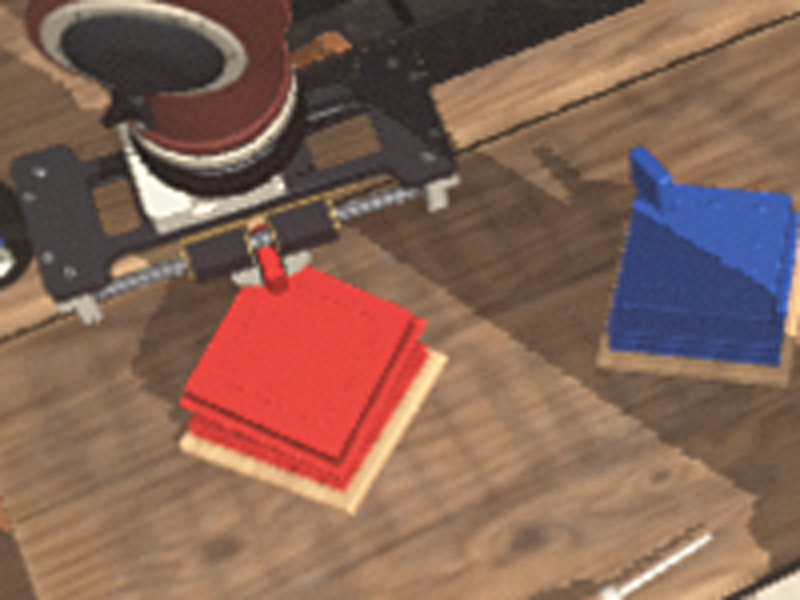

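The fitted slope gives about 0.30 rad of tip, with the far corner up about 1 mm. I'll lift next, while watching joint 7.

Emit:
send_rows(
  commands=[
    {"linear": [0,0,4],"dr": [0,0,0],"hand": 1},
    {"linear": [0,0,5],"dr": [0,0,0],"hand": 1},
    {"linear": [0,0,5],"dr": [0,0,0],"hand": 1},
    {"linear": [0,0,6],"dr": [0,0,0],"hand": 1},
  ],
)

```text
time_s: 7.55
position: [0.5543, 0.3289, 0.1171]
ee_rot: [0.009, 0.987, -0.053, 0.15]
wrist_force: [0.3, -0.2, -0.2]
width: 0.0097
```

```bash
python3 - <<'E'
from plant import arm
s=arm.state(); print(s['q'],s['wrist_force'],s['torque'])
E
```

```text
[-0.66225027  0.65359115 -0.01068159  1.78733251  0.44523407  0.52673755
 -2.7158472 ] [ 0.30047859 -0.17340404 -0.2211822 ] [ 0.05536368  0.33751725 -0.02251443]
```

Emit:
send_rows(
  commands=[
    {"linear": [0,0,10],"dr": [0,0,0],"hand": 1},
    {"linear": [0,0,12],"dr": [0,0,0],"hand": 1},
    {"linear": [0,0,12],"dr": [0,0,0],"hand": 1},
    {"linear": [0,0,12],"dr": [0,0,0],"hand": 1},
    {"linear": [0,0,10],"dr": [0,0,0],"hand": 1},
    {"linear": [0,0,8],"dr": [0,0,0],"hand": 1},
    {"linear": [0,0,0],"dr": [0,0,0],"hand": 1},
    {"linear": [0,0,0],"dr": [0.0053,0.0497,0],"hand": 1},
    {"linear": [0,0,0],"dr": [0.0053,0.0497,0],"hand": 1},
    {"linear": [0,0,0],"dr": [0.0053,0.0497,0],"hand": 1},
    {"linear": [0,0,0],"dr": [0.0053,0.0497,0],"hand": 1},
    {"linear": [0,0,0],"dr": [0.0053,0.0497,0],"hand": 1},
    {"linear": [0,0,0],"dr": [0.0053,0.0497,0],"hand": 1},
    {"linear": [0,0,0],"dr": [0,0,0],"hand": 1},
  ],
)

```text
time_s: 9.3
position: [0.5538, 0.3295, 0.1793]
ee_rot: [0.001, 0.999, -0.054, 0.0]
wrist_force: [-0.7, 0.0, -1.1]
width: 0.0094
```

```bash
cat > m.py <<'E'
from plant import arm
from h import *
import sys
tag=sys.argv[1]
s=arm.state(); print(s['time_s'],s['position'],s['ee_rot'],s['q'],s['wrist_force'])
p,d=arm.read_camera('scene'); cv2.imwrite(f'pics/{tag}.png',p[:,:,::-1])
P=cloud(d,arm.calibration('scene'));hsv=cv2.cvtColor(p,cv2.COLOR_RGB2HSV).astype(int); H,S,V=hsv[...,0],hsv[...,1],hsv[...,2]
m=((H<8)|(H>172))&(S>150)&(d>0)&(P[...,0]>.35)&(P[...,0]<.62)&(P[...,2]>.1)&(P[...,2]<.24)
k,lab,st,ce=cv2.connectedComponentsWithStats(m.astype(np.uint8)); i=1+np.argmax(st[1:,4]); q=P[lab==i]
zm=np.median(q[:,2]); L=q[abs(q[:,2]-zm)<.006]
A=np.c_[L[:,:2],np.ones(len(L))]; co=np.linalg.lstsq(A,L[:,2],rcond=None)[0]
print('lid z',zm,'n',len(L),'slope',co[:2].round(3)); r=cv2.minAreaRect((L[:,:2]*1000).astype(np.float32)); print(r)
E
python3 m.py s5
```

```text
9.3 [0.55383968 0.32951239 0.17933879] [ 7.78127615e-04  9.98541837e-01 -5.39773479e-02  2.01398786e-04] [-0.43722386  0.66559927 -0.23386726  1.50251031  0.17327729  0.99442595
 -2.39645397] [-0.66454504  0.04455479 -1.10084534]
lid z 0.16252228981065486 n 1679 slope [ 0.015 -0.003]
((505.4162292480469, 334.0335998535156), (87.5406265258789, 87.3653793334961), 38.534488677978516)
```

View pics/s5.png

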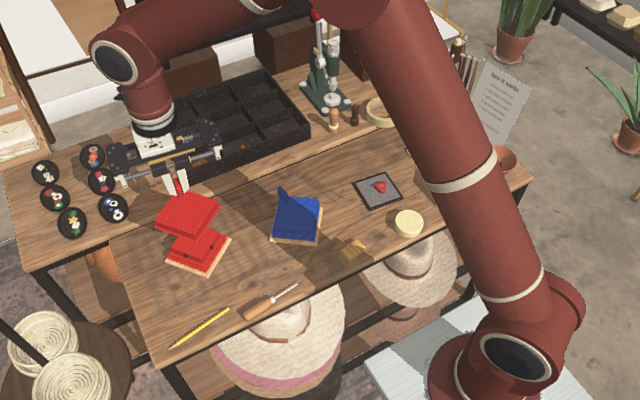

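The cover is clear of its stack and level, near (187,215) in the scene view, with its underside at about 0.14 m. The blue stack and the hearts have not moved. I'll carry it to the pad.

Emit:
send_rows(
  commands=[
    {"linear": [-3,-15,0],"dr": [0,0,0],"hand": 1},
    {"linear": [-3,-30,0],"dr": [0,0,0],"hand": 1},
    {"linear": [-3,-40,0],"dr": [0,0,0],"hand": 1},
    {"linear": [-3,-40,0],"dr": [0,0,0],"hand": 1},
    {"linear": [-3,-40,0],"dr": [0,0,0],"hand": 1},
    {"linear": [-3,-40,0],"dr": [0,0,0],"hand": 1},
    {"linear": [-3,-40,0],"dr": [0,0,0],"hand": 1},
    {"linear": [-3,-40,0],"dr": [0,0,0],"hand": 1},
    {"linear": [-3,-40,0],"dr": [0,0,0],"hand": 1},
    {"linear": [-3,-40,0],"dr": [0,0,0],"hand": 1},
    {"linear": [-3,-40,0],"dr": [0,0,0],"hand": 1},
    {"linear": [0,-22,0],"dr": [0,0,0],"hand": 1},
    {"linear": [0,0,0],"dr": [0,0,0],"hand": 1},
    {"linear": [0,0,-15],"dr": [0,0,0],"hand": 1},
    {"linear": [0,0,-15],"dr": [0,0,0],"hand": 1},
    {"linear": [0,0,-8],"dr": [0,0,0],"hand": 1},
    {"linear": [0,0,0],"dr": [0,0,0],"hand": 1},
    {"linear": [0,0,0],"dr": [0,0,0],"hand": 1},
  ],
)

```text
time_s: 11.6
position: [0.5203, -0.0963, 0.1424]
ee_rot: [0.0, 0.999, -0.053, 0.001]
wrist_force: [-0.9, -0.2, -0.5]
width: 0.0096
```

```bash
python3 m.py s6
```

```text
11.6 [ 0.52030522 -0.09627213  0.14241631] [ 2.24580324e-04  9.98602463e-01 -5.28467769e-02  5.36860306e-04] [ 0.29885534  0.55083443 -0.23550293  1.87714895  0.18407769  0.73337743
 -1.7166809 ] [-0.90875502 -0.21096252 -0.46602357]
lid z 0.12590970908946075 n 1139 slope [ 0.011 -0.009]
((471.9123840332031, -90.9456558227539), (84.19869232177734, 88.24612426757812), 38.555397033691406)
```

View pics/s6.png

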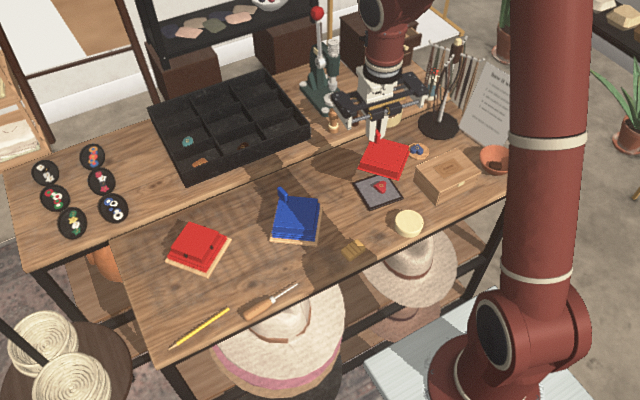

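The cover is held level near (383,157), centre (0.472,-0.091), underside about 0.104 m. That puts it over the heart, which measured (0.472,-0.093). Everything else is in place. I'll let it settle before handing in.

Emit:
send_rows(
  commands=[
    {"linear": [0,0,0],"dr": [0,0,0],"hand": 1},
    {"linear": [0,0,0],"dr": [0,0,0],"hand": 1},
    {"linear": [0,0,0],"dr": [0,0,0],"hand": 1},
    {"linear": [0,0,0],"dr": [0,0,0],"hand": 1},
  ],
)

```text
time_s: 12.15
position: [0.52, -0.0965, 0.1424]
ee_rot: [0.0, 0.999, -0.053, 0.0]
wrist_force: [-0.1, -0.4, -0.9]
width: 0.0096
```

```bash
python3 - <<'E'
from plant import arm
import numpy as np
s=arm.state(); print(s['position'],np.abs(s['joint_velocities']).max(),s['width'])
print(arm.sign_off())
E
```

```text
[ 0.520027   -0.09653541  0.1423837 ] 0.0011334012465970037 0.009595482728982913
the job is handed in; nothing more can be done
None
```

I peeled the red cover off its stack and handed the job in at about 12 s of the 38 s limit, with the cover held over the red heart on the pad. The hand-in reports no verdict, so these are my own measurements:

- **Peel:** I pinched the red tab at 60 N and tipped the cover to about 0.3 rad about its far corner. A depth fit at full tip put that corner up about 1 mm, by hand calculation from camera data good to about 2 mm.
- **Final pose:** the cover's centre is at (0.472, -0.091) and the heart at about (0.472, -0.093). The underside is about 104 mm above the worktop and the tilt is about 0.02 rad.
- **Grip and stillness:** the jaws stand at 9.6 mm on the 10 mm tab, and joint speeds were about 0.001 rad/s just before hand-in.
- **Everything else:** the blue cover, hearts, tin and wax block looked unmoved in the last scene picture. I judged that by eye and did not measure it.

Joint 7 came within about 0.1 rad of its limit at full tip. No check failed; the only disagreements were 1–3 mm between cameras on heights and positions.

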